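# Hold the length gauge's arm at the blue mark

## Task

On the board gauge, first press the red lock button fully down to free the telescoping arm; then take the arm by its green grip post and draw it out until the red pointer stands squarely over the blue mark on the scale. Finish while still holding it there steadily against its return spring (do not let go), and leave the walnut blank and the other things on the bench where they lie.

Things in the scene. Friction and masses are not known exactly. Their poses are not given: they have to be found in the camera images.
- gauge: board-length gauge fixed to the bench: pale wooden bed 160 x 480 x 18 mm, grey square tube (42 mm wide, top 58 mm above the bench, gauge y -220 to -20 mm, x 0) from which a steel arm telescopes. Origin: centre of the bed's underside; y: the way the arm draws out; z up. Aluminium scale strip with 10 mm ticks at x = 52 mm, top 36 mm above the bench
- lock_top (a point): centre of the top face of the round red lock button (26 mm across) on top of the grey tube, 75 mm above the bench while up (gauge x 0, y -100 mm). It is pushed straight down 9 mm to its stop, taking about 4 N, and then stays down by itself. There is a 3 mm high, 36 mm wide steel collar around its foot
- lock (a joint): travel of the red lock button: 0 up (arm locked shut), 0.009 m fully down (arm free; it is free from about 0.007)
- gauge_arm (a joint): how far the arm is drawn out, m: 0 shut, 0.18 at most. It moves along the gauge's +y axis. A spring pulls it back with about 4 N when shut to 8 N at full length (plus about 1 N friction), so it runs back if let go. It does not stir while the lock is up
- grip_post (a point): centre (half-way up) of the upright green grip post on the head of the arm, 26 x 26 mm, sides along the gauge's x and y, 50 mm high: from 56 to 106 mm above the bench. Below it is the black head, 42 x 34 mm, top 56 mm above the bench. The post stands at gauge x 0, y 35 mm plus the arm's travel
- pointer (a point): the red pointer's middle, over the scale strip: a bar 4 mm wide that reaches from the head to the gauge's +x side, 47 mm above the bench, at the same gauge y as the post's centre; it moves with the arm
- blue_mark: blue mark clipped across the scale strip: 34 mm across, 10 mm wide along the gauge's y; origin at the middle of its underside, 36 mm above the bench; axes as the gauge's. The pointer passes 5 mm above it. It is the length wanted; it does not move
- yellow_mark: yellow mark of the same make on the same scale strip; not wanted now
- orange_mark: orange mark of the same make on the same scale strip; not wanted now
- walnut_blank: dark walnut blank lying loose on the gauge's bed beside the scale, on the side away from it (gauge -x), 36 x 200 x 14 mm; origin: centre of its underside, y along it. Leave it lying
- pencil: flat orange carpenter's pencil on the bench, 14 x 170 x 8 mm; origin: centre of its underside. Leave alone
- try_square: joiner's square on the bench: wooden stock 20 x 100 x 16 mm with a steel blade about 120 mm long; origin: under the middle of the stock. Leave alone
- tape_measure: yellow tape measure, 64 x 64 x 34 mm; origin: centre of its underside. Leave alone
- mug: blue mug, 80 mm wide, 90 mm high; origin: centre of its underside. Leave alone
- glue: white glue bottle, 60 mm wide, 160 mm high; origin: centre of its underside. Leave alone
- maple_offcut: pale maple offcut, 50 x 120 x 30 mm; origin: centre of its underside. Leave alone

How it is judged (in metres and radians):
On the way, in this order (a step that is already met when the one before it is completed fails the run):
1. the red lock button is pressed down while the arm is still shut (value of joint lock above 0.007 m and value of joint gauge_arm below 0.01 m), for 0.1 s.
2. the arm is drawn out and held still by the fingers with the pointer over the blue mark (y of pointer in the frame of blue_mark between -0.0055 and 0.0055 m and contact force between the fingers and gauge_arm above 1.5 N and velocity of joint gauge_arm between -0.01 and 0.01 m/s and value of joint lock above 0.007 m), for 0.5 s.
At the end, for the whole second after the job is handed in: the lock button is down, the pointer's middle is over the blue mark (within 5.5 mm of the mark's middle along the scale), the arm is still (under 10 mm/s) and the fingers are holding it (over 1.5 N) against its spring (all of step 2); the arm keeps its last pose, push and grip.
It fails at once if the walnut blank is pushed more than 20 mm (distance of walnut_blank from where it was at the start of the episode above 0.02 m).
It fails at once if another thing on the bench is pushed more than 20 mm (distance of any of pencil, try_square, tape_measure, mug, glue, maple_offcut from where it was at the start of the episode above 0.02 m).
It also fails if it takes over 38 s, if anything falls off the work surface, if the arm or the gripper's body presses on something with over 40 N, if the wrist force passes 120 N, or if a joint passes its speed limit or range.

## Robot

A 6-joint arm with a two-finger parallel gripper is mounted at the origin on the work surface. World frame = base frame: x ahead of the robot, y to its left, z up, the work surface at z = 0. Lengths are in m, angles in degrees, forces in N, time in s.
With the tool pointing down it reaches from about 0.275 to 0.975 m from the base axis. Payload 8.4 kg.
Tool frame: the origin (TCP) lies at the very end of the fingers, on their centre line; the grasp point (between the pads) lies arm.hold_point_z behind it (arm.hold_point_z is the distance from the TCP to the grasp point, in m); z points along the fingers, y is the line along which they close (so a half turn about z gives the same grasp; the last joint's range is limited). The gripper opens to 92 mm and grips with 3 to 60 N. Pads are 20 mm wide; open, the fingers measure 128 mm over their backs; the gripper's body (75 mm by 189 mm) begins 69 mm behind the grasp point.
Start: joints at [-65.455, 20.225, 93.587, -0, 66.188, -0.138], TCP at [0.261, -0.568, 0.215] pointing down, gripper open.
Joint ranges: [-150.9, 150.9], [-52.94, 120.26], [3.33, 152.33], [-74.26, 254.26], [0, 154.13], [-172.89, 172.89]. Speed limits (degrees/s): [127.2, 127.2, 159.86, 180, 180, 180].

## Interface

Orientations are given as a 3x3 rotation matrix whose columns are the frame's x, y, z axes.
In Python, from bench import arm gives the robot as it stands. The module is installed in compiled form; this text tells all that it offers.
- The arm moves only by the tool play_rows, never from a script. Its argument "motion" is a list of rows, each a list of 7 numbers: the turn, a rotation vector about the tool's x, y, z in rad, then the shift along the tool's x, y, z in cm, then the opening, from 0 (shut) to 1 (fully open). A call has exactly 10 rows; each row shifts and turns the commanded pose from where the row before left it, along the tool's axes as they then stand; what a row does not reach is not made up. A row lasts 1/8 s, in which the tool goes at most 62.5 mm and 10.7 degrees, less where a joint would pass 70% of its speed; a pose out of reach is approached as far as the arm can. A call with a gripper value outside its range is refused whole. The fingers move at their own pace and stop on an object; "grip_force" is the grip in N (left out, the last holds). Time passes only in rows, so rows that do not move let the fingers close, or fill a call up. It gives the time, the measured TCP pose, the force, the opening and the grip force at its end, in the units of the state.
- arm.get_state(): the state, without advancing time (a new reading comes with each control period).
- arm.read_camera(name): name is "scene" or "top" or "wrist"; returns a dict with "img" (480x640x3 uint8, blue, green, red), "mtx" (3x3 intrinsics, pixels), "xyz" and "rotation" of the camera in the world. Camera axes: x right, y down, z forward; pixel columns grow to the right and rows downward; lengths in m; the calibration is good to about 2 mm. A picture is of the moment at which its call begins. There is no depth.
- arm.sign_off(): hands the job in; it is judged then, once.
The state is a dict: "time": time; "joint_positions": joint angles; "dq": joint speeds; "joint_efforts": joint torques, N m; "ee_pos": TCP position; "tool_rot": TCP orientation; "ft_force": force on the tool from outside, world axes, zero at the start; "ft_torque": the same for the moment, N m; "grip_width": opening from 0.0 (shut) to 1.0 (fully open); "gripper_force": force on a finger pad.
Only numpy, scipy, OpenCV 4.12 (cv2) and the standard library are available. Lean on these libraries where they do the work, as an engineer would, in place of code of your own. Each camera call takes 0.05 s, during which the arm holds its last target. There are 200 camera calls.

## Working session

There is one attempt and no reset: what is moved stays moved. The work goes in short steps, Python scripts to look and compute and a tool call to move; the robot and the scene stay as the last step left them, time stands still between calls to the robot, and variables do not carry over. Pictures are saved under pics/ and viewed, at most 10 in all, crops included, and the job is handed in when it is done.

Besides the shell and the picture viewer there is one more tool, called as name([rows], argument=value, ...), one row to a line, values as JSON. play_rows: Moves the arm, as the interface text tells. Its arguments: {"type":"object","properties":{"motion":{"type":"array"},"grip_force":{"type":"number"}},"required":["motion"]}

```bash
mkdir -p pics
python3 - <<'E'
from bench import arm
import cv2,numpy as np
for n in("top","scene"):
    c=arm.read_camera(n);cv2.imwrite(f"pics/{n}0.png",c["img"]);np.savez(n+"0.npz",**c)
    print(n,c["mtx"].tolist(),c["xyz"],np.round(c["rotation"],4).tolist())
s=arm.get_state();print(s["time"],s["ee_pos"],np.round(s["tool_rot"],3).tolist(),arm.hold_point_z,s["grip_width"],s["ft_force"])
E
```

```text
top [[502.5607263023639, 0.0, 316.9738974747061], [0.0, 502.5607263023639, 226.46356780196263], [0.0, 0.0, 1.0]] [0.40801024 0.01056216 1.29215526] [[-0.0018, -0.9901, 0.1406], [-1.0, 0.0017, -0.0013], [0.001, -0.1406, -0.9901]]
scene [[453.2238254002116, 0.0, 315.1107747119811], [0.0, 453.2238254002116, 241.76123767462457], [0.0, 0.0, 1.0]] [1.0964553  0.70008695 0.7129497 ] [[-0.8153, 0.3328, -0.4738], [0.579, 0.4764, -0.6617], [0.0055, -0.8138, -0.5811]]
0.1 [ 0.260819   -0.5675109   0.21395906] [[0.909, 0.418, -0.0], [0.418, -0.909, 0.001], [0.0, -0.001, -1.0]] 0.0187 1.0016275692023457 [-0.45993011 -0.09456946  0.12217138]
```

View pics/top0.png

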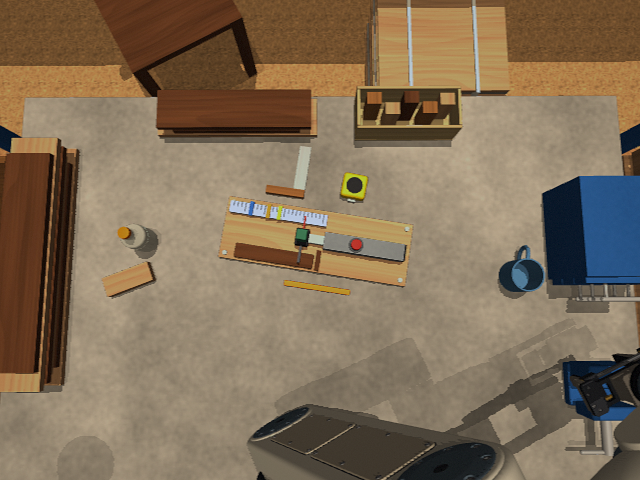

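The top view shows the gauge with the button near (357,244), the post near (302,237) and the blue mark near (251,209). I'll enlarge it.

Run:
```python
import cv2
i=cv2.imread("pics/top0.png")[190:295,215:415]
cv2.imwrite("pics/crop0.png",cv2.resize(i,None,fx=4,fy=4,interpolation=cv2.INTER_CUBIC))
```

```text
(no output)
```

View pics/crop0.png

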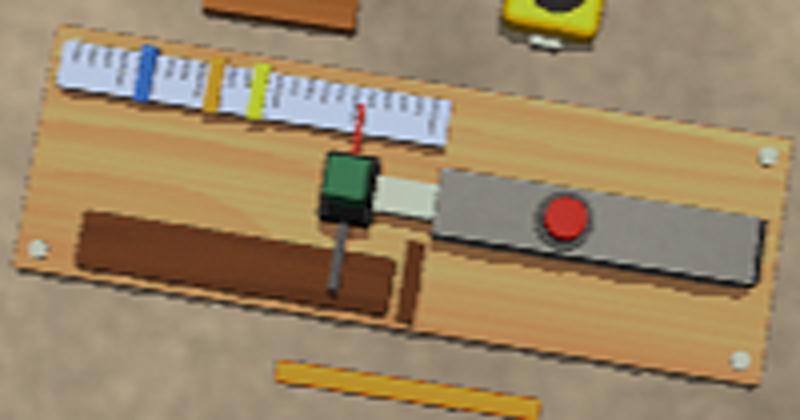

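The crop shows: button top (566,218), post top (350,170), blue mark (146,73), bed corners (60,25), (793,140), (757,385), (15,270).

```bash
cat > h.py <<'E'
import numpy as np,cv2
def back(c,uv,z):
    d=c["rotation"]@np.linalg.inv(c["mtx"])@np.array([*uv,1.]); return c["xyz"]+d*(z-c["xyz"][2])/d[2]
E
python3 - <<'E'
from h import *
c=np.load("top0.npz")
f=lambda u,v,z:back(c,((u+.5)/4-.5+215,(v+.5)/4-.5+190),z)
P=dict(btn=f(566,218,.075),post=f(350,170,.106),blue=f(146,73,.038),c1=f(60,25,.018),c2=f(793,140,.018),c3=f(757,385,.018),c4=f(15,270,.018))
for k,v in P.items():print(k,np.round(v,4))
C=sum(P[k] for k in("c1","c2","c3","c4"))/4
y=(P["c1"]+P["c4"]-P["c2"]-P["c3"])[:2];L=np.linalg.norm(y)/2;y/=2*L
y2=(P["post"]-P["btn"])[:2];print(L,y,np.linalg.norm(y2),y2/np.linalg.norm(y2))
x=np.array([y[1],-y[0]])
for k,v in P.items():d=v[:2]-C[:2];print(k,d@x,d@y)
print(C,x,np.degrees(np.arctan2(y[1],y[0])))
E
```

```text
btn [ 0.5372 -0.0862  0.075 ]
post [0.5629 0.0444 0.106 ]
blue [0.6339 0.1757 0.038 ]
c1 [0.6691 0.2344 0.018 ]
c2 [ 0.5933 -0.2368  0.018 ]
c3 [ 0.4374 -0.2097  0.018 ]
c4 [0.5107 0.2594 0.018 ]
0.4759983406673082 [0.15668577 0.98764851] 0.13311970969763945 [0.19255664 0.98128586]
btn 0.00016966136172086332 -0.09921862509678145
post 0.005018513375343029 0.033812746181326465
blue 0.054621675512653206 0.17461491771552345
c1 0.08015627575558111 0.2380739486687907
c2 0.07909706779698417 -0.2391919418252022
c3 -0.0790970677969841 -0.23680639884210597
c4 -0.08015627575558103 0.23792439199851748
[0.5526088  0.01181628 0.018     ] [ 0.98764851 -0.15668577] 80.98542178995194
```

play_rows([
  [0,0,0.147,0,0,0,0],
  [0,0,0.147,0,0,0,0],
  [0,0,0.147,0,0,0,0],
  [0,0,0.147,0,0,0,0],
  [0,0,0,2,-5,0,0],
  [0,0,0,2,-5,0,0],
  [0,0,0,2,-5,0,0],
  [0,0,0,2,-5,0,0],
  [0,0,0,2,-5,0,0],
  [0,0,0,2,-5,0,0],
], grip_force=30)

```text
time: 1.35
ee_pos: [0.427, -0.2887, 0.2144]
tool_rot: [[0.988, -0.157, -0.0], [-0.157, -0.988, 0.0], [-0.0, -0.0, -1.0]]
ft_force: [-0.1, 0.1, 0.3]
grip_width: 0.005
gripper_force: 0.0
```

```bash
cat > st.py <<'E'
from bench import arm
import numpy as np,sys
s=arm.get_state();R=s["tool_rot"]
t=np.array(eval(sys.argv[1]))
print(s["time"],np.round(s["ee_pos"],4),np.round(R,3).tolist(),"shift cm",np.round(R.T@(t-s["ee_pos"])*100,2),"g",s["grip_width"],s["gripper_force"],s["ft_force"])
E
python3 st.py "[.5372,-.0862,.085]"
```

```text
1.35 [ 0.427  -0.2887  0.2144] [[0.988, -0.157, -0.0], [-0.157, -0.988, 0.0], [-0.0, -0.0, -1.0]] shift cm [  7.71 -21.73  12.94] g 0.004778618532507722 0.0 [-0.08277957  0.13653923  0.33955563]
```

play_rows([
  [0,0,0,1.93,-5.43,0,0],
  [0,0,0,1.93,-5.43,0,0],
  [0,0,0,1.93,-5.43,0,0],
  [0,0,0,1.92,-5.44,0,0],
  [0,0,0,0,0,3,0],
  [0,0,0,0,0,4,0],
  [0,0,0,0,0,3,0],
  [0,0,0,0,0,1,0],
  [0,0,0,0,0,0,0],
  [0,0,0,0,0,0,0],
])

```text
time: 2.6
ee_pos: [0.5375, -0.088, 0.1058]
tool_rot: [[0.988, -0.157, 0.002], [-0.157, -0.988, -0.0], [0.002, 0.0, -1.0]]
ft_force: [0.3, -0.6, 0.5]
grip_width: 0.01
gripper_force: 0.0
```

```bash
python3 st.py "[.5372,-.0862,.0645]"
python3 - <<'E'
from bench import arm
import cv2,numpy as np
c=arm.read_camera("wrist");cv2.imwrite("pics/w1.png",c["img"]);np.savez("w1.npz",**c)
E
```

```text
2.6 [ 0.5375 -0.088   0.1058] [[0.988, -0.157, 0.002], [-0.157, -0.988, -0.0], [0.002, 0.0, -1.0]] shift cm [-0.07 -0.18  4.13] g 0.00961643167770681 0.0 [ 0.29465315 -0.5787136   0.51792907]
```

View pics/w1.png

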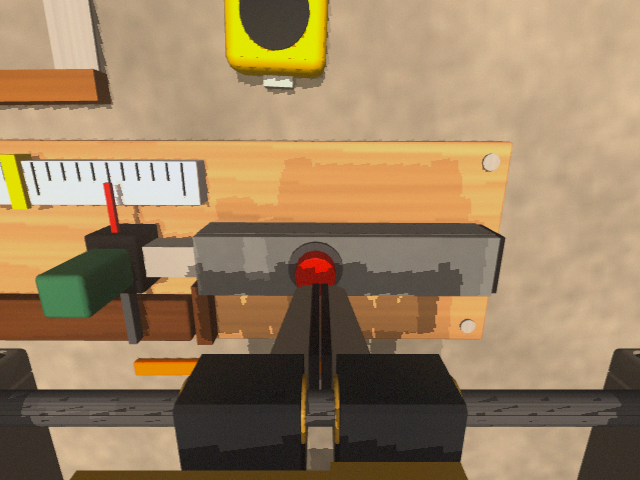

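The wrist view shows the fingertips (320,288) right over the red button (316,268). Pressing now.

play_rows([
  [0,0,0,0,-0.1,1.5,0],
  [0,0,0,0,0,1.0,0],
  [0,0,0,0,0,0.5,0],
  [0,0,0,0,0,0.4,0],
  [0,0,0,0,0,0.4,0],
  [0,0,0,0,0,0.2,0],
  [0,0,0,0,0,0.1,0],
  [0,0,0,0,0,0,0],
  [0,0,0,0,0,0,0],
  [0,0,0,0,0,0,0],
])

```text
time: 3.9
ee_pos: [0.5367, -0.0869, 0.0661]
tool_rot: [[0.988, -0.157, 0.0], [-0.157, -0.988, -0.0], [0.0, 0.0, -1.0]]
ft_force: [-12.8, 1.5, 35.5]
grip_width: 0.001
gripper_force: 17.5
```

play_rows([
  [0,0,0,0,0,-2,0],
  [0,0,0,0,0,-5,0.2],
  [0,0,0,0,0,-3,1],
  [0,0,0,0,-4.5,0,1],
  [0,0,0,0,-4.5,0,1],
  [0,0,0,0,-4.5,0,1],
  [0,0,0,0,0,0,1],
  [0,0,0,0,0,0,1],
  [0,0,0,0,0,0,1],
  [0,0,0,0,0,0,1],
])

```text
time: 5.15
ee_pos: [0.5579, 0.0456, 0.1636]
tool_rot: [[0.987, -0.158, 0.0], [-0.158, -0.987, -0.0], [0.0, 0.0, -1.0]]
ft_force: [-0.2, -0.5, -0.2]
grip_width: 0.961
gripper_force: 0.0
```

```bash
python3 st.py "[.558,.0468,.066]"
python3 - <<'E'
from bench import arm
import cv2,numpy as np
c=arm.read_camera("wrist");cv2.imwrite("pics/w2.png",c["img"]);np.savez("w2.npz",**c)
E
```

```text
5.15 [0.5579 0.0456 0.1636] [[0.987, -0.158, 0.0], [-0.158, -0.987, -0.0], [0.0, 0.0, -1.0]] shift cm [-0.01 -0.12  9.76] g 0.9614184938966877 0.0 [-0.24001136 -0.45267779 -0.21833521]
```

View pics/w2.png

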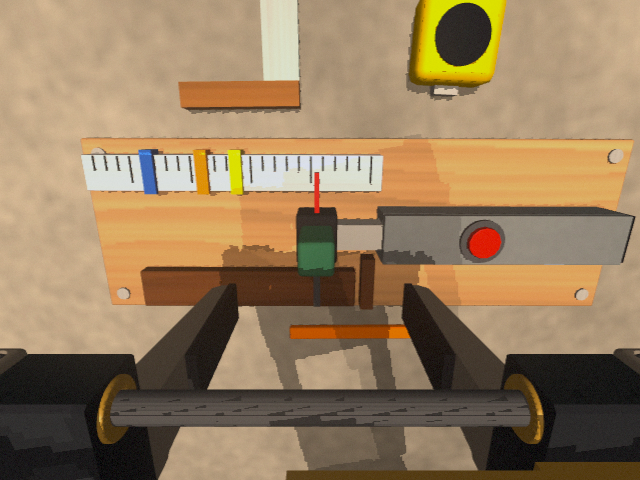

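Button stays down; the post (317,245) is centred between the fingers. Descend while measuring the distance to the blue mark.

Run:
```python
from h import *
c=np.load("w2.npz");y=np.array([.157,.9876,0])
for zb in(.036,.039,.042):
  a=back(c,(148,172),zb);b=back(c,(317,184),.047);print(zb,a,b,(a-b)@y)
```

```text
0.036 [0.63440572 0.17936851 0.036     ] [0.60352309 0.04086285 0.047     ] 0.14163676029414543
0.039 [0.63446563 0.17789356 0.039     ] [0.60352309 0.04086285 0.047     ] 0.14018950006990719
0.042 [0.63452554 0.1764186  0.042     ] [0.60352309 0.04086285 0.047     ] 0.1387422398456689
```

play_rows([
  [0,0,0,0,-0.1,3,1],
  [0,0,0,0,0,3.5,1],
  [0,0,0,0,0,2,1],
  [0,0,0,0,0,1.2,1],
  [0,0,0,0,0,0,0.5],
  [0,0,0,0,0,0,0],
  [0,0,0,0,0,0,0],
  [0,0,0,0,0,0,0],
  [0,0,0,0,0,0,0],
  [0,0,0,0,0,0,0],
], grip_force=35)

```text
time: 6.45
ee_pos: [0.5581, 0.0475, 0.0667]
tool_rot: [[0.988, -0.157, 0.0], [-0.157, -0.988, -0.0], [0.0, -0.0, -1.0]]
ft_force: [0.2, 0.1, 0.1]
grip_width: 0.37
gripper_force: 0.0
```

play_rows([
  [0,0,0,0,0,0,0],
  [0,0,0,0,0,0,0],
  [0,0,0,0,0,0,0],
  [0,0,0,0,-1,0,0],
  [0,0,0,0,-2,0,0],
  [0,0,0,0,-2,0,0],
  [0,0,0,0,-2,0,0],
  [0,0,0,0,-2,0,0],
  [0,0,0,0,-2,0,0],
  [0,0,0,0,-1,0,0],
])

```text
time: 7.7
ee_pos: [0.5773, 0.1661, 0.0666]
tool_rot: [[0.988, -0.156, 0.0], [-0.156, -0.988, -0.002], [0.001, 0.001, -1.0]]
ft_force: [1.8, -8.5, 1.1]
grip_width: 0.281
gripper_force: 35.0
```

play_rows([
  [0,0,0,0,-1,0,0],
  [0,0,0,0,-0.7,0,0],
  [0,0,0,0,-0.3,0,0],
  [0,0,0,0,0,0,0],
  [0,0,0,0,0,0,0],
  [0,0,0,0,0,0,0],
  [0,0,0,0,0,0,0],
  [0,0,0,0,0,0,0],
  [0,0,0,0,0,0,0],
  [0,0,0,0,0,0,0],
])

```text
time: 8.95
ee_pos: [0.5804, 0.1851, 0.0666]
tool_rot: [[0.988, -0.157, 0.0], [-0.157, -0.988, -0.001], [0.001, 0.001, -1.0]]
ft_force: [2.1, -6.9, -0.0]
grip_width: 0.277
gripper_force: 35.0
```

Run:
```python
from bench import arm
import cv2,numpy as np
for n in("wrist","top"):
  c=arm.read_camera(n);cv2.imwrite(f"pics/{n}3.png",c["img"]);np.savez(n+"3.npz",**c)
```

```text
(no output)
```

View pics/wrist3.png

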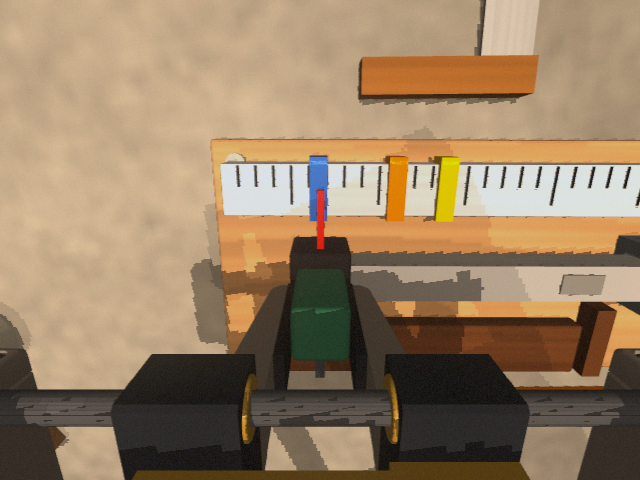

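The pointer (320,205) stands over the blue mark (centre 318,188), about 1 mm off its middle. The post is gripped at 35 N and the arm is still, so I'm handing in.

```bash
python3 -c "
from bench import arm
print(arm.sign_off())"
```

```text
the job is handed in; nothing more can be done
None
```

The job is handed in: the lock button is down, and the gripper is still holding the arm by its post at 35 N, with the pointer about 1 mm from the middle of the blue mark; nothing else was touched that I could see, and no verdict came back.

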